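# Power up the repaired night light on the switched strip

### The job

The mushroom-shaped night light is mended and plugged into the bench power strip for its test: make its outlet live. With the fingertips gently press the rocker of that outlet, in front of it on the strip, and the larger master rocker at the end of the strip (either first), each right over to on, then draw the hand away. Leave the other outlets' rockers off, pull out or knock nothing that is plugged in, and leave the loose things on the table where they are.

Things in the scene. Friction and masses are not known exactly. Their poses are not given: they have to be found in the camera images.
- strip: the power strip: a grey housing 112 mm (x) by 484 mm (y), screwed flat on a plywood board 160 x 560 x 12 mm, which is fixed to the table. Its top face is 57 mm above the table. Origin on the table under the middle of the strip; x points across the strip, from the row of rockers (near the robot) to the row of outlets; y along the strip, towards the master rocker; z up
- rocker1_press (a point): where to press outlet rocker 1 on: a point on top of its raised near half, 10 mm from its tipping line; moves with it (8.2 mm above the strip's top when off). Outlet rockers: black, 30 mm (x) by 20 mm (y), in a row 74 mm apart, 1 next to the master, 5 farthest. Each switches the outlet straight behind it along the strip's +x, outlet centre 66 mm from this point
- rocker1 (a joint): tip angle of rocker 1, rad: 0 off, 0.34 on. It tips about a line along the strip's y. Off, the half nearer the robot (-x, white dash) stands up; on, the far half. Pressing the outer end of the near half takes 3 to 7 N and moves it some 4 mm; it stays where it is left, so press it right over: that half then lies level, 4.5 mm above the strip's top, on a stop that gives about 1 mm at 15 N
- rocker2_press (a point): the same point on outlet rocker 2
- rocker2 (a joint): tip angle of rocker 2, rad: 0 off, 0.34 on; same switch as rocker 1
- rocker3_press (a point): the same point on outlet rocker 3
- rocker3 (a joint): tip angle of rocker 3, rad: 0 off, 0.34 on; same switch as rocker 1
- rocker4_press (a point): the same point on outlet rocker 4
- rocker4 (a joint): tip angle of rocker 4, rad: 0 off, 0.34 on; same switch as rocker 1
- rocker5_press (a point): the same point on outlet rocker 5
- rocker5 (a joint): tip angle of rocker 5, rad: 0 off, 0.34 on; same switch as rocker 1
- master_press (a point): where to press the master rocker on: a point on its raised near half, 12 mm from its tipping line; moves with it. It is the larger black rocker, 36 mm (x) by 28 mm (y), alone at the +y end of the rocker row, 80 mm from rocker 1. Same switch and direction as the others, with slightly less force
- master (a joint): tip angle of the master rocker, rad: 0 off, 0.34 on
- nightlight: the night light: an ivory mushroom, base block 40 x 36 x 21 mm with a round domed shade 52 mm across on a short stem; 54 mm tall. It is plugged upright into one of the five outlets (which one varies). Origin: middle of its underside, on the strip's top; z up. Its blades are held with about 10 N and it can only come straight up
- charger: a white charger block, 36 x 48 mm, 41 mm tall, two slots in its top. It is plugged upright into one of the five outlets (which one varies). Origin: middle of its underside, on the strip's top; z up. Its blades are held with about 10 N and it can only come straight up
- timer: a round mechanical timer, 54 mm across, 42 mm tall, with a toothed dial on top. It is plugged upright into one of the five outlets (which one varies). Origin: middle of its underside, on the strip's top; z up. Its blades are held with about 10 N and it can only come straight up
- tester: a slim round socket tester, 34 mm across narrowing to 28 mm, 48 mm tall. It is plugged upright into one of the five outlets (which one varies). Origin: middle of its underside, on the strip's top; z up. Its blades are held with about 10 N and it can only come straight up
- cap: a flat white safety cap, 36 mm across, 5 mm thick with a small fin, 9 mm in all. It is plugged upright into one of the five outlets (which one varies). Origin: middle of its underside, on the strip's top; z up. Its blades are held with about 10 N and it can only come straight up
- driver_mid (a point): a red-handled screwdriver, 190 mm long, 26 mm thick, lying between the robot and the strip, roughly along it; loose. The point is half-way up its middle
- tape_mid (a point): a roll of black tape lying flat, 72 mm across, 19 mm high, between the robot and the strip; loose. The point is half-way up its middle
- tub_mid (a point): an open white tub, 92 mm across, 62 mm high, beyond the strip; loose. The point is half-way up its middle
- wrench_mid (a point): a steel wrench 150 mm long lying flat beyond the strip; loose. The point is half-way up its middle
- can_mid (a point): a spray can, 53 mm across, 159 mm tall, standing off the strip's -y end; loose. The point is half-way up its middle
- glue_mid (a point): a squeeze bottle of glue, 50 mm across, 126 mm tall, off the strip's -y end; loose. The point is half-way up its middle

How it is judged:
By the outcome, as a careful person would: the job done as asked, in the order asked, and still so for the second after the job is handed in, with the robot touching nothing.
It also fails if it takes over 35 s, if anything falls off the work surface, if the arm or the gripper's body presses on something with over 40 N, if the wrist force passes 120 N, or if a joint passes its speed limit or range.

### The arm

A 7-joint arm with a two-finger parallel gripper is mounted at the origin on the work surface. World frame = base frame: x ahead of the robot, y to its left, z up, the work surface at z = 0. Lengths are in m, angles in rad, forces in N, time in s.
With the tool pointing down it reaches from about 0.35 to 0.9 m from the base axis. Payload 8.1 kg.
Tool frame: the origin (TCP) lies at the very end of the fingers, on their centre line; the grasp point (between the pads) lies 19 mm behind it (arm.tcp_to_grasp is the z of the grasp point in the tool frame, in m); z points along the fingers, y is the line along which they close (so a half turn about z gives the same grasp; the last joint's range is limited). The gripper opens to 92 mm and grips with 3 to 60 N. Pads are 19 mm wide; open, the fingers measure 130 mm over their backs; the gripper's body (75 mm by 190 mm) begins 47 mm behind the grasp point.
Start: joints at [-1.388, 0.434, 0.025, 1.573, -0.012, 1.134, -0.075], TCP at [0.176, 0.6, 0.227] pointing down, gripper open.
Joint ranges: [-2.62, 2.62], [-0.44, 2.09], [-1.27, 1.32], [0.08, 2.57], [-1.32, 4.46], [0.12, 2], [-2.74, 2.74]. Speed limits (rad/s): [2.22, 2.22, 3.01, 3.01, 3.14, 3.14, 3.14].

### API

Orientations are given as a rotation vector (axis times angle).
In Python, from cell import readout, vision, sign_off, arm gives the robot as it stands. The module is installed in compiled form; this text tells all that it offers.
- The arm moves only by the shell command python3 -m creep 'ROWS' [FORCE]. ROWS is JSON, a list of rows, each a list of 5 numbers: the shift along the tool's x, y, z in units of 4 cm (1.0 is 4 cm), then the turn about the tool's z in units of 4 degrees (1.0 is 4 degrees), then the opening, from 0 (shut) to 1 (fully open). A call has 1 to 12 rows; each row shifts and turns the commanded pose from where the row before left it, along the tool's axes as they then stand; what a row does not reach is not made up. A row lasts 1/8 s, in which the tool goes at most 62.5 mm and 10.7 degrees, less where a joint would pass 70% of its speed; a pose out of reach is approached as far as the arm can. A call with a number of a shift or a turn outside -1 to 1 is refused whole. A call with a gripper value outside its range is refused whole. The fingers move at their own pace and stop on an object; FORCE is the grip in N (left out, the last holds). Time passes only in rows, so rows that do not move let the fingers close. It gives the time, the measured TCP pose, the force, the opening and the grip force at its end, in the units of the state.
- readout.observe(): the state, without advancing time (a new reading comes with each control period).
- vision.get_image(name): name is "side" or "top" or "wrist"; returns a dict with "pixels" (480x640x3 uint8, blue, green, red), "z_map" (480x640 float32, m along the optical axis (not along the pixel's ray), 0 where there is no reading), "camera_matrix" (3x3 intrinsics, pixels), "position" and "rotation" of the camera in the world. Camera axes: x right, y up, looking along -z (the intrinsics and any distortion apply to the point x, -y, -z); pixel columns grow to the right and rows downward; lengths in m; the calibration is good to about 2 mm. A picture is of the moment at which its call begins.
- sign_off(): hands the job in; it is judged then, once.
The state is a dict: "clock": time; "joints": joint angles; "dq": joint speeds; "joint_efforts": joint torques, N m; "position": TCP position; "ee_rot": TCP orientation; "force": force on the tool from outside, world axes, zero at the start; "ft_torque": the same for the moment, N m; "width": opening from 0.0 (shut) to 1.0 (fully open); "gripper_force": force on a finger pad.
Only numpy, scipy, OpenCV 4.12 (cv2) and the standard library are available. Lean on these libraries where they do the work, as an engineer would, in place of code of your own. Each camera call takes 0.05 s, during which the arm holds its last target. There are 200 camera calls.

## Working session

There is one attempt and no reset: what is moved stays moved. The work goes in short steps, Python scripts to look and compute and a shell command to move; the robot and the scene stay as the last step left them, time stands still between calls to the robot, and variables do not carry over. Pictures are saved under pics/ and viewed, at most 10 in all, crops included, and the job is handed in when it is done.

```bash
mkdir -p pics; cat > h.py <<'E'
import numpy as np, cv2
from cell import readout, vision
def grab(name, png):
    d=vision.get_image(name); cv2.imwrite(f'pics/{png}.png',d['pixels'])
    np.savez(f'pics/{png}.npz',**{k:np.array(v) for k,v in d.items()}); return d
def world(png,u,v,z=None):
    d=np.load(f'pics/{png}.npz'); K=d['camera_matrix']; R=d['rotation']; p=d['position']
    if R.shape!=(3,3): R=cv2.Rodrigues(R)[0]
    r=np.linalg.inv(K)@[u,v,1]; r=R@np.array([r[0],-r[1],-r[2]])
    if z is None: return p+r*d['z_map'][int(v),int(u)]
    return p+r*(z-p[2])/r[2]
E
python3 - <<'E'
from h import *
for n in('top','side'):
    d=grab(n,n+'0'); print(n,d['position'],d['rotation'],d['camera_matrix'])
print(readout.observe())
E
```

```text
top [ 0.45995006 -0.04720594  0.82999938] [ 0.09300031 -0.11603927 -1.54503181] [[454.93493511   0.         323.09590401]
 [  0.         454.93493511 243.13044144]
 [  0.           0.           1.        ]]
side [ 0.06782482 -0.91506433  0.74634901] [ 0.9585386  -0.26815355 -0.459656  ] [[573.3158838    0.         315.31658968]
 [  0.         573.3158838  235.41441884]
 [  0.           0.           1.        ]]
{'clock': 0.1, 'joints': array([-1.38763502,  0.43516705,  0.02496839,  1.57402619, -0.01157696,
        1.13402671, -0.07511491]), 'dq': array([-0.00046977, -0.00174512,  0.00119726, -0.00373836,  0.00082954,
       -0.00085499, -0.00260267]), 'joint_efforts': array([ 3.07951756e-03, -6.69121528e+01,  9.88049470e-01, -3.15147042e+01,
       -6.04962255e-02,  3.73065029e-02,  1.08687145e-04]), 'position': array([0.17610151, 0.5991758 , 0.2260071 ]), 'ee_rot': array([-4.47447540e-01, -3.10950510e+00,  2.32728577e-03]), 'force': array([ 0.11022319,  0.17538791, -0.26155583]), 'ft_torque': array([-0.00860658,  0.03512744,  0.00463644]), 'gripper_force': 0.0, 'width': 0.9984137284057663}
```

View pics/top0.png

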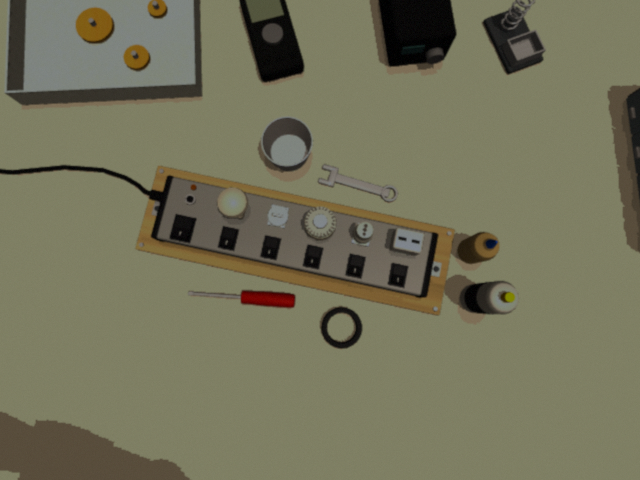

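View pics/side0.png

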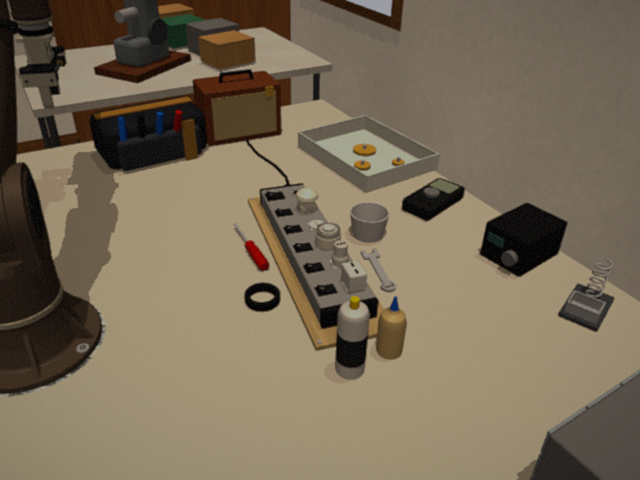

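The top view shows the strip with the master rocker at (183,228) and outlet rockers 1–5 at (229,238) to (399,275). The night light at (232,203) stands in outlet 1, straight behind rocker 1. The side view agrees.

```bash
python3 - <<'E'
from h import *
im=cv2.imread('pics/top0.png')[160:320,130:460]
g=cv2.cvtColor(im,cv2.COLOR_BGR2GRAY)
n,l,s,c=cv2.connectedComponentsWithStats((g<40).astype(np.uint8))
for i in range(1,n):
    if s[i,4]>60:
        u,v=c[i]+[130,160]; print(s[i],(u,v),world('top0',u,v,.062).round(4),world('top0',u,v).round(4))
cv2.imwrite('pics/c.png',cv2.resize(cv2.imread('pics/top0.png')[170:290,140:300],None,fx=5,fy=5,interpolation=cv2.INTER_CUBIC))
E
```

```text
[  0  16  43  66 551] (np.float64(156.64246823956444), np.float64(202.16515426497278)) [0.6271 0.2294 0.062 ] [0.6368 0.2454 0.0178]
[ 40  55  26  28 502] (np.float64(182.4561752988048), np.float64(228.04581673306774)) [0.5833 0.1826 0.062 ] [0.5834 0.1827 0.0617]
[ 88  67  20  23 325] (np.float64(228.02153846153846), np.float64(237.87692307692308)) [0.5683 0.1045 0.062 ] [0.5681 0.1042 0.0634]
[285  73  23  64 355] (np.float64(428.7887323943662), np.float64(265.38873239436623)) [ 0.5295 -0.2377  0.062 ] [ 0.5299 -0.239   0.057 ]
[131  76  20  23 328] (np.float64(270.1951219512195), np.float64(247.0030487804878)) [0.5544 0.0323 0.062 ] [0.5545 0.0324 0.0614]
[173  85  20  24 323] (np.float64(312.46749226006193), np.float64(256.25386996904024)) [ 0.5403 -0.0398  0.062 ] [ 0.5405 -0.0398  0.0607]
[216  94  19  24 321] (np.float64(354.9906542056075), np.float64(265.44236760124613)) [ 0.5264 -0.1123  0.062 ] [ 0.5264 -0.1122  0.0625]
[258 103  20  24 325] (np.float64(397.44615384615383), np.float64(274.6830769230769)) [ 0.5124 -0.1844  0.062 ] [ 0.5124 -0.1843  0.0626]
[112 131  53  16 584] (np.float64(266.6592465753425), np.float64(298.16438356164383)) [0.4681 0.035  0.062 ] [0.4685 0.0389 0.0253]
[193 147  36  13 187] (np.float64(340.46524064171126), np.float64(312.93048128342247)) [ 0.4463 -0.089   0.062 ] [ 0.4456 -0.0914  0.0183]
```

View pics/c.png

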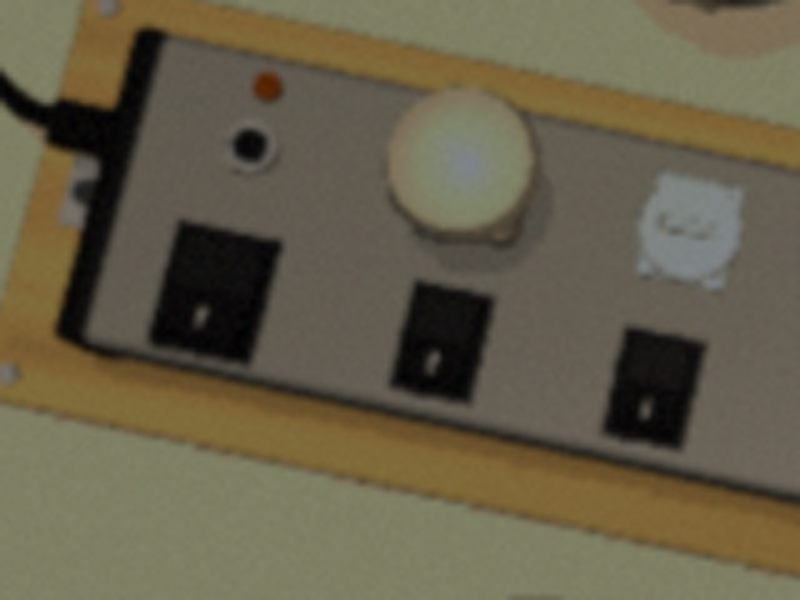

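```bash
python3 -m creep '[[0,0,0,-1,0],[-0.4,-0.3,0,-0.36,0],[-0.8,-0.6,0,0,0],[-1,-0.7,0,0,0],[-1,-0.7,0,0,0],[-1,-0.7,0,0,0],[-1,-0.7,0,0,0],[-1,-0.7,0,0,0],[-1,-0.7,0,0,0],[-1,-0.7,0,0,0],[-1,-0.7,0,0,0],[-0.4,-0.3,0,0,0]]' 10
cat >> h.py <<'E'
def rel(tgt):
    s=readout.observe(); R=cv2.Rodrigues(np.array(s['ee_rot']))[0]
    print('pos',s['position'].round(4),'y',R[:,1].round(3),'z',R[:,2].round(3),'F',s['force'].round(1),'t',s['clock'],'w',s['width'])
    for n,t in tgt.items(): print(n,((R.T@(np.array(t)-s['position']))/.04).round(3))
ys=np.array([.190,.982,0]); xs=np.array([.982,-.19,0])
T=dict(master=np.r_[.5833,.1826,.065]-.013*xs, r1=np.r_[.5683,.1045,.065]-.012*xs)
print(end='')
E
python3 -c "
from h import *;rel(T)"
```

```text
clock: 1.6
position: [0.5032, 0.2561, 0.2265]
ee_rot: [0.306, 3.126, -0.002]
force: [-1.6, 1.0, -0.5]
width: 0.008
gripper_force: 0.0
pos [0.5032 0.2561 0.2265] y [ 0.194  0.981 -0.001] z [ 0.    -0.001 -1.   ] F [-1.6  1.  -0.5] t 1.6 w 0.007741311775006889
master [-1.993 -1.411  4.04 ]
r1 [-2.029 -3.399  4.043]
```

```bash
python3 -m creep '[[-0.7,-0.5,0,0,0],[-0.9,-0.6,0,0,0],[-0.39,-0.31,0.4,0,0],[0,0,0.8,0,0],[0,0,0.8,0,0],[0,0,0.4,0,0],[0,0,0,0,0]]'
python3 -c "
from h import *;rel(T);d=grab('wrist','w1');print(d['position'])"
```

```text
clock: 2.48
position: [0.568, 0.1888, 0.1299]
ee_rot: [-0.299, -3.125, 0.002]
force: [-0.6, 0.4, 0.4]
width: 0.007
gripper_force: 0.0
pos [0.568  0.1888 0.1299] y [ 0.19   0.982 -0.001] z [-0.002 -0.001 -1.   ] F [-0.6  0.4  0.4] t 2.475 w 0.0068038286940704015
master [-0.082 -0.077  1.622]
r1 [-0.109 -2.065  1.624]
[0.50075691 0.2026457  0.2886363 ]
```

View pics/w1.png

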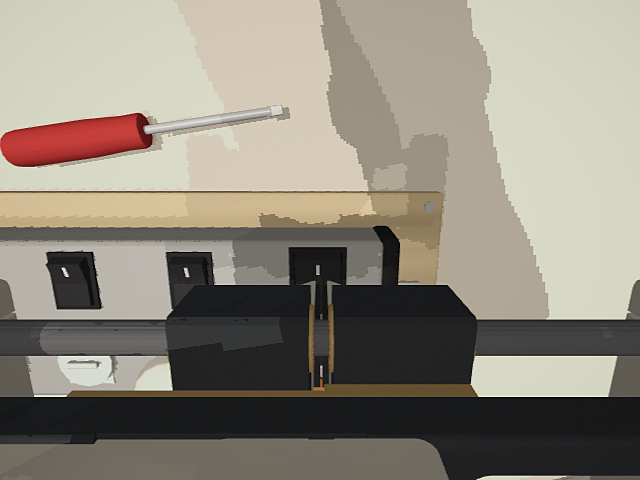

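The wrist view shows the master's near edge at row 248 (columns 290–347, dash at (318,270)) and rocker 1's edge at row 252 (columns 167–212).

```bash
python3 -c "
from h import *
for n,c,half,u,v in(('m',[.5833,.1826],18,318,250),('mdash',[.5833,.1826],0,318,270),('r1',[.5683,.1045],15,190,254),('r1dash',[.5683,.1045],0,187,272)):
    p=world('w1',u,v); e=p-np.r_[c,p[2]]; print(n,p.round(4),'strip xy mm from centre',(1e3*e@xs).round(1),(1e3*e@ys).round(1))
"
```

```text
m [0.5639 0.1883 0.0593] strip xy mm from centre -20.2 1.9
mdash [0.5745 0.1863 0.0657] strip xy mm from centre -9.4 1.9
r1 [0.5513 0.1103 0.0601] strip xy mm from centre -17.8 2.5
r1dash [0.5606 0.1079 0.0663] strip xy mm from centre -8.2 1.8
```

```bash
python3 -m creep '[[-0.06,-0.04,0.5,0,0],[0,0,0.5,0,0],[0,0,0.35,0,0],[0,0,0.07,0,0],[0,0,0.07,0,0],[0,0,0.07,0,0],[0,0,0.06,0,0],[0,0,0.05,0,0],[0,0,0.04,0,0],[0,0,0,0,0]]'
python3 -c "
from h import *;rel(T)"
```

```text
clock: 3.78
position: [0.5708, 0.1869, 0.0622]
ee_rot: [0.299, 3.127, -0.0]
force: [-0.5, -0.2, 0.8]
width: 0.004
gripper_force: 0.2
pos [0.5708 0.1869 0.0622] y [ 0.19   0.982 -0.   ] z [ 0. -0. -1.] F [-0.5 -0.2  0.8] t 3.775 w 0.003683975832566743
master [-0.002 -0.046 -0.07 ]
r1 [-0.03  -2.035 -0.07 ]
```

```bash
python3 -m creep '[[0,0,0.02,0,0],[0,0,0.02,0,0],[0,0,0,0,0]]'
```

```text
clock: 4.15
position: [0.571, 0.1869, 0.0613]
ee_rot: [0.3, 3.127, 0.001]
force: [-2.9, -0.4, 8.2]
width: 0.004
gripper_force: 3.9
```

```bash
python3 -m creep '[[0,0,0.02,0,0],[0,0,0,0,0]]'
```

```text
clock: 4.4
position: [0.571, 0.1869, 0.0608]
ee_rot: [0.299, 3.127, 0.001]
force: [-3.7, -0.3, 10.3]
width: 0.003
gripper_force: 5.5
```

```bash
python3 -m creep '[[0,0,0.02,0,0],[0,0,0,0,0],[0,0,-0.5,0,0],[0,0,-0.8,0,0],[0,-0.5,-0.2,0,0],[0,-0.8,0,0,0],[-0.03,-0.66,0,0,0],[0,0,0,0,0]]'
python3 -c "
from h import *;rel(T);d=grab('wrist','w2')"
```

```text
clock: 5.4
position: [0.5565, 0.1056, 0.1187]
ee_rot: [-0.307, -3.126, 0.003]
force: [0.3, 1.0, -0.4]
width: 0.003
gripper_force: 0.0
pos [0.5565 0.1056 0.1187] y [ 0.194  0.981 -0.002] z [-0.001 -0.002 -1.   ] F [ 0.3  1.  -0.4] t 5.4 w 0.0034767440071112464
master [0.041 2.019 1.337]
r1 [0.004 0.031 1.341]
```

View pics/w2.png

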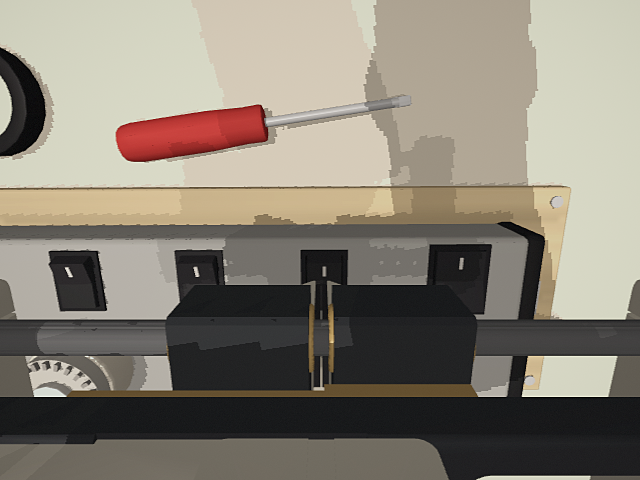

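The wrist view shows the master lying over, with its dash at (461,263). Rocker 1 is centred under the fingers, its near edge at row 250 and columns 302–347.

```bash
python3 -m creep '[[0.03,0.03,0.5,0,0],[0,0,0.4,0,0],[0,0,0.2,0,0],[0,0,0.07,0,0],[0,0,0.07,0,0],[0,0,0.07,0,0],[0,0,0.06,0,0],[0,0,0.04,0,0],[0,0,0,0,0]]'
```

```text
clock: 6.58
position: [0.556, 0.1111, 0.0627]
ee_rot: [-0.299, -3.127, -0.0]
force: [-0.9, 0.4, 1.8]
width: 0.004
gripper_force: 0.5
```

```bash
python3 -m creep '[[0,0,0.03,0,0],[0,0,0.02,0,0],[0,0,0.02,0,0],[0,0,0,0,0]]'
```

```text
clock: 7.08
position: [0.5562, 0.1112, 0.0606]
ee_rot: [0.299, 3.127, 0.001]
force: [-5.3, 0.8, 12.1]
width: 0.006
gripper_force: 6.0
```

Seated on its stop with 12 N. I'll press slightly more, then draw away up and back towards the start.

```bash
python3 -m creep '[[0,0,0.02,0,0],[0,0,0,0,0],[0,0,-0.5,0,0],[0,0,-0.9,0,0],[0,0,-1,0,0],[0,0,-1,0,0],[0.5,0.3,-0.5,0,0],[1,0.7,0,0,0],[1,0.7,0,0,0],[1,0.7,0,0,0],[1,0.7,0,0,0],[0,0,0,0,0]]'
python3 -c "
from h import *
d=grab('top','t2')
im=d['pixels'][165:305,135:445]
cv2.imwrite('pics/t2c.png',cv2.resize(im,None,fx=2.5,fy=2.5,interpolation=cv2.INTER_CUBIC))
# heights of near/far halves of each rocker
for n,c in (('M',[.5833,.1826]),('1',[.5683,.1045]),('2',[.5544,.0323]),('3',[.5403,-.0398]),('4',[.5264,-.1123]),('5',[.5124,-.1844])):
  D=np.load('pics/t2.npz'); R=D['rotation']; R=cv2.Rodrigues(R)[0] if R.shape!=(3,3) else R
  o=[]
  for s in(-11,11):
    p=R.T@(np.r_[c,.063]+s*1e-3*xs-D['position']); q=D['camera_matrix']@[p[0]/-p[2],-p[1]/-p[2],1]
    u,v=map(int,q[:2].round()); o.append(np.median([world('t2',u+a,v+b)[2] for a in(-1,0,1,2,-2) for b in(-1,0,1)]).round(4))
  print(n,'near,far z',o)
"
```

```text
clock: 8.57
position: [0.4006, 0.27, 0.2152]
ee_rot: [-0.29, -3.128, -0.002]
force: [0.2, -1.2, 0.2]
width: 0.004
gripper_force: 0.0
M near,far z [np.float64(0.0621), np.float64(0.0655)]
1 near,far z [np.float64(0.0618), np.float64(0.0659)]
2 near,far z [np.float64(0.066), np.float64(0.0623)]
3 near,far z [np.float64(0.0653), np.float64(0.0621)]
4 near,far z [np.float64(0.0659), np.float64(0.0625)]
5 near,far z [np.float64(0.0663), np.float64(0.061)]
```

View pics/t2c.png

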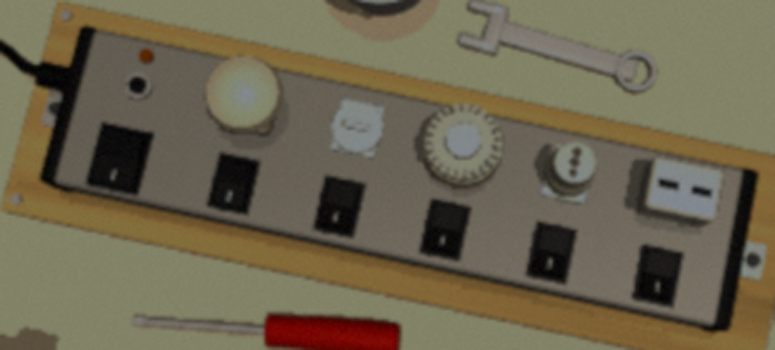

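The picture and depths show the master (crop 120,160) and rocker 1 (233,183) tipped over. Rockers 2–5 are still off, all plugs are in place and the hand is clear.

```bash
python3 -c "
from cell import sign_off; print(sign_off())"
```

```text
the job is handed in; nothing more can be done
None
```

The night light's outlet (outlet 1) should now be live: I pressed rocker 1 and the master rocker fully over to on, left rockers 2–5 off, disturbed nothing I could see, and handed the job in at about 8.6 s.

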